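# Move a flap door with a sprung hinge pin to the stocked bin

### The arm

A 7-joint arm with a two-finger parallel gripper is mounted at the origin on the work surface; the furniture and walls round the work are solid. World frame = base frame: x ahead of the robot, y to its left, z up, the work surface at z = 0. Lengths are in mm, angles in rad, forces in N, time in s.
With the tool pointing down it reaches from about 400 to 875 mm from the base axis. Payload 4.4 kg.
Tool frame: the origin (TCP) lies midway between the tips of the shut fingers; the grasp point (between the pads) lies 19 mm behind it; z points along the fingers, y is the line along which they close (so a half turn about z gives the same grasp; the last joint's range is limited). The gripper opens to 85 mm and grips with 20 to 120 N. Pads are 22 mm wide; open, the fingers measure 114 mm over their backs; the gripper's body (76 mm by 85 mm) begins 54 mm behind the grasp point. The pads swing forward as they close: fully open they stand 13 mm farther back than shut.
Start: joints at [-1.259, 0.628, 0.038, 1.517, -0.027, 0.996, -0.02], TCP at [239.747, 604.185, 231.313] pointing down, gripper open.
Joint ranges: [-3.06, 3.06], [-0.37, 2.12], [-1.25, 1.32], [0.18, 2.47], [-1.1, 4.24], [0.23, 1.98], [-2.94, 2.94]. Speed limits (rad/s): [2.57, 2.57, 3.14, 3.14, 3.14, 3.14, 3.14].

### API

Orientations are given as [roll, pitch, yaw] about the fixed x, y, z axes, in that order (R = Rz(yaw) Ry(pitch) Rx(roll)).
In Python, from cell import ctrl gives the robot as it stands. The module is installed in compiled form; this text tells all that it offers.
- The arm moves only by the tool step_arm, never from a script. Its argument "commands" is one flat list of numbers, 7 for each row, row after row: the shift along the tool's x, y, z in cm, then the turn, a rotation vector about the tool's x, y, z in rad, then the opening, from 0 (shut) to 1 (fully open). A call has 1 to 10 rows; each row is the pose to reach, as a shift and turn from the pose commanded when the call began, along the tool's axes at that moment; what a row does not reach only later rows make up. A row lasts 1/10 s, in which the tool goes at most 50 mm and 8.59 degrees, less where a joint would pass 70% of its speed; a pose out of reach is approached as far as the arm can. A call with a gripper value outside its range is refused whole. The fingers move at their own pace and stop on an object; the grip force is fixed at half the most. Time passes only in rows, so rows that repeat a pose let the fingers close. It gives the time, the measured TCP pose, the force, the opening and the grip force at its end, in the units of the state.
- ctrl.read_state(): the state, without advancing time (a new reading comes with each control period).
- ctrl.get_image(name): name is "scene" or "side" or "wrist"; returns a dict with "image" (480x640x3 uint8, red, green, blue), "range_z" (480x640 float32, mm along the optical axis (not along the pixel's ray), 0 where there is no reading), "vfov" (degrees; the focal length in pixels is half the picture's height over the tangent of half this angle, whatever the lens; pixels are square), "cx", "cy" (the principal point, pixels), "world_to_cam" (4x4, takes a point from world to camera coordinates). Camera axes: x right, y down, z forward; pixel columns grow to the right and rows downward; lengths in mm; the calibration is good to about 2 mm. A picture is of the moment at which its call begins.
- ctrl.finish_job(): hands the job in; it is judged then, once.
The state is a dict: "clock": time; "qpos": joint angles; "qd": joint speeds; "tau": joint torques, N m; "eef_pos": TCP position; "tool_rot": TCP orientation; "force": force on the tool from outside, world axes, zero at the start; "torque": the same for the moment, N m; "width": finger opening in mm; "gripper_force": force on a finger pad.
Only numpy, scipy, OpenCV 4.12 (cv2) and the standard library are available. Lean on these libraries where they do the work, as an engineer would, in place of code of your own. Each camera call takes 0.05 s, during which the arm holds its last target. There are 200 camera calls.

### The job

The flap door hangs on the empty bin, while the bin with the screw boxes has none. Pinch the door's two finger tabs together to pull back its sprung hinge pin, lift the door off, and hang it on the stocked bin the same way round: lower it gently, feeling for the slots, until both its journals rest on the slot floors with the pin still pulled, and only then let the pin spring out into its keeper. Press and lift with no more than a light hand, and leave the door hanging there by itself, level, with the pin fully out.

Things in the scene. Friction and masses are not known exactly. Their poses are not given: they have to be found in the camera images.
- bin_a: Empty grey sheet-metal bin that carries the door at the start; fixed. Base plate 190 x 215 x 8 mm; behind the door an open tray, rim 74 mm high; two posts 58 mm behind the hinge, 163 mm high, hold the steel yoke (the hinge brackets). Origin: on the table under the middle of the hinge axis; x to the bin's back, y left along the hinge axis, z up.
- bin_b: Stocked bin: two screw boxes stacked in its tray (to 88 mm high), no door; fixed. Same build, yoke and frame as bin_a, but its yoke is clamped at another height: its hinge axis lies anywhere from 115 to 145 mm above the origin, and is not measured: feel for it by lowering the door till it lands.
- axis_a (a point): Middle of bin_a's hinge axis, 130 mm above bin_a's origin; axes as the bin's. Each yoke has two upright plates with open-topped U slots 15 mm wide for the door's journals: left plate at y +71 to +81 mm, right plate at y -72 to -82 mm. Slot floors are 6 mm below the axis; the plates end 20 mm above it with sloping lead-ins (mouth about 25 mm wide).
- keeper_a (a point): Centre of bin_a's keeper window, on the hinge axis at y = -102 mm. The keeper is an 8 mm plate beyond the right slot (y -98 to -106 mm, top 14 mm above the axis) with a window 14 mm wide, 13 mm high; the sprung pin in it stops the door from being lifted.
- door: The flap door with its pin, 0.3 to 0.5 kg. Origin: middle of its hinge axis; y from the pin end to the plain end, x to the panel's back, z up; parallel to the bin's axes when hung. Barrel 18 mm thick, y -65 to +65 mm; panel 130 mm wide, 6 mm thick, hanging 94 mm below the axis; round 12 mm journals out to y = +90 and -91 mm. In the slots it can slide 6 mm left, 7 mm right.
- door_grip (a point): Where to grip the door: 34 mm above its hinge axis, half-way between its two upright finger tabs when these are pinched fully (34 mm over their outsides; 50 mm when not). Axes as the door's. Fingers close along y. With fingers about 72 mm open and centred here, the fixed tab stays put and the pin's tab is drawn in. Closing fingers may drag the tabs down: close slowly, ease up. Grip about 50 N.
- tab_fixed (a point): Middle of the outer face of the fixed tab, 17 mm to +y of door_grip. Both tabs are 22 mm wide (x), 6 mm thick (y), and stand up from the barrel to 54 mm above the axis, 20 mm above this point.
- tab_pin (a point): Middle of the outer face of the pin's tab: 33 mm to -y of door_grip with the pin out, 17 mm when fully back. Pushing it to +y (towards the fixed tab) pulls the pin.
- pin_tip (a point): Tip of the sprung hinge pin, an 8 mm round pin that comes out of the right journal's end along -y: 107 mm from the door's middle when out (9 mm past the keeper's inner face), flush with the journal's end when fully back.
- pin (a joint): Travel of the sprung pin in m: 0 fully out, 0.016 pulled fully back to its stop. The spring pushes it out with 5 N when out and 8 N when back.

How it is judged:
By the outcome, as a careful person would: the job done as asked, in the order asked, and still so for the second after the job is handed in, with the robot touching nothing.
It also fails if it takes over 54 s, if anything falls off the work surface, if the arm or the gripper's body presses on something with over 40 N, if the wrist force passes 120 N, or if a joint passes its speed limit or range.

## Working session

There is one attempt and no reset: what is moved stays moved. The work goes in short steps, Python scripts to look and compute and a tool call to move; the robot and the scene stay as the last step left them, time stands still between calls to the robot, and variables do not carry over. Pictures are saved under pics/ and viewed, at most 12 in all, crops included, and the job is handed in when it is done.

Besides the shell and the picture viewer there is one more tool, called as name(argument=value, ...) on one line, values as JSON. step_arm: Moves the arm, as the interface text tells. Its arguments: {"type":"object","properties":{"commands":{"type":"array"}},"required":["commands"]}

```bash
mkdir -p pics
cat > h.py <<'E'
import numpy as np, cv2
from cell import ctrl
from scipy.spatial.transform import Rotation as R
def snap(n,f=None):
    d=ctrl.get_image(n)
    if f: cv2.imwrite('pics/'+f,d['image'][:,:,::-1])
    return d
def cloud(d):
    f=240/np.tan(np.radians(d['vfov']/2)); z=d['range_z'].astype(float)
    v,u=np.mgrid[:480,:640]
    P=np.stack([(u-d['cx'])*z/f,(v-d['cy'])*z/f,z],-1)
    M=np.linalg.inv(d['world_to_cam'])
    W=P@M[:3,:3].T+M[:3,3]; W[z<=0]=np.nan
    return W
E
python3 - <<'E'
from h import *
import pickle
s=ctrl.read_state();print(s)
D={n:snap(n) for n in('scene','side')}
pickle.dump(D,open('d.pkl','wb'))
for n in D: cv2.imwrite(f'pics/{n}0.png',D[n]['image'][:,:,::-1]); print(n,np.linalg.inv(D[n]['world_to_cam'])[:3].round(2).tolist())
E
```

```text
{'clock': 0.0, 'qpos': array([-1.25882219,  0.62933052,  0.03844235,  1.51834556, -0.02704534,
        0.99627982, -0.02000752]), 'qd': array([-0.00071803, -0.00117494,  0.00085958, -0.00074152,  0.00105069,
       -0.00026232, -0.00044682]), 'tau': array([-1.61428798e-04, -5.63397110e+01,  1.22596946e+00, -1.93440467e+01,
        1.10496857e-02,  1.07121805e-02,  1.83659211e-05]), 'eef_pos': array([239.4911317 , 603.6206167 , 230.40635751]), 'tool_rot': array([-3.13974677e+00, -1.47844619e-05,  2.76378650e+00]), 'force': array([ 0.28699604, -0.51969339, -1.04195118]), 'torque': array([0.00885248, 0.00264003, 0.00126055]), 'gripper_force': 0.0, 'width': 85.15144294664965}
scene [[0.85, -0.2, 0.49, 82.29], [-0.53, -0.36, 0.77, -760.97], [0.02, -0.91, -0.42, 514.41]]
side [[0.99, -0.11, 0.11, 415.27], [-0.16, -0.65, 0.74, -753.83], [-0.0, -0.75, -0.66, 751.92]]
```

View pics/scene0.png

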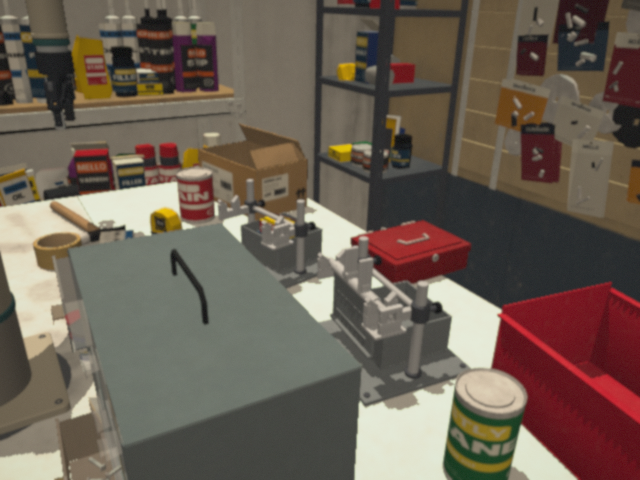

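View pics/side0.png

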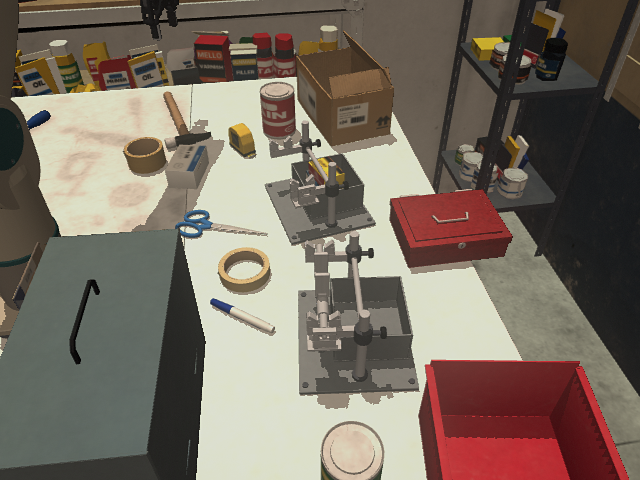

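Run:
```python
from h import *
import pickle
D=pickle.load(open('d.pkl','rb'))
W=cloud(D['side'])
for n,(u,v) in {'Abase':(350,378),'Aback':(385,290),'Bbase':(290,225),'A post':(362,320),'A2':(355,248),'Btop':(330,165),'B':(306,130)}.items(): print(n,W[v,u].round(1))
# base plates
for name,(u0,u1,v0,v1) in {'A':(285,425,235,395),'B':(255,385,115,250)}.items():
    w=W[v0:v1,u0:u1].reshape(-1,3); m=(w[:,2]>4)&(w[:,2]<12)
    r=cv2.minAreaRect(w[m][:,:2].astype(np.float32)); print(name,m.sum(),r)
# topdown maps from both cams
x0,y0,s=400,-400,1.25
H=np.zeros((600,320),np.float32)
# rows: world y from 400 to -400 ; cols: x 400..
H=np.zeros((640,360),np.float32)
for n in D:
    w=cloud(D[n]).reshape(-1,3); w=w[np.isfinite(w).all(1)]
    c=((w[:,0]-450)).astype(int); r=((420-w[:,1])).astype(int)
    k=(c>=0)&(c<360)&(r>=0)&(r<640)&(w[:,2]<220)&(w[:,2]>3)
    np.maximum.at(H,(r[k],c[k]),w[k,2])
H=cv2.dilate(H,np.ones((2,2)))
im=cv2.applyColorMap(np.clip(H*1.4,0,255).astype(np.uint8),cv2.COLORMAP_JET); im[H==0]=0
cv2.imwrite('pics/top.png',im[:598])
c=np.hstack([cv2.resize(D['side']['image'][110:250,250:390],(400,400)),cv2.resize(D['side']['image'][235:395,285:425],(400,457))[:400]])
cv2.imwrite('pics/crop.png',c[:,:,::-1])
```

```text
Abase [ 535.4 -287.6    7.2]
Aback [ 626.7 -143.7   43.1]
Bbase [482.7  98.4   8. ]
A post [ 547.1 -290.   154.7]
A2 [ 572.5 -123.3  135.3]
Btop [565.6  86.  161.9]
B [540.5 247.9 146.3]
A 6024 ((586.2219848632812, -129.76315307617188), (374.04541015625, 271.3774719238281), 83.32947540283203)
B 2912 ((589.0147094726562, 295.07440185546875), (524.5043334960938, 339.9313659667969), 84.94558715820312)
```

View pics/top.png

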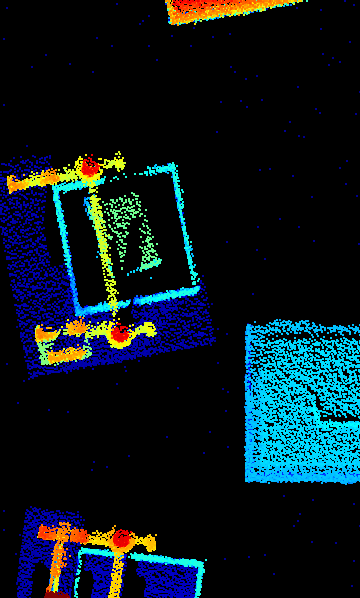

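View pics/crop.png

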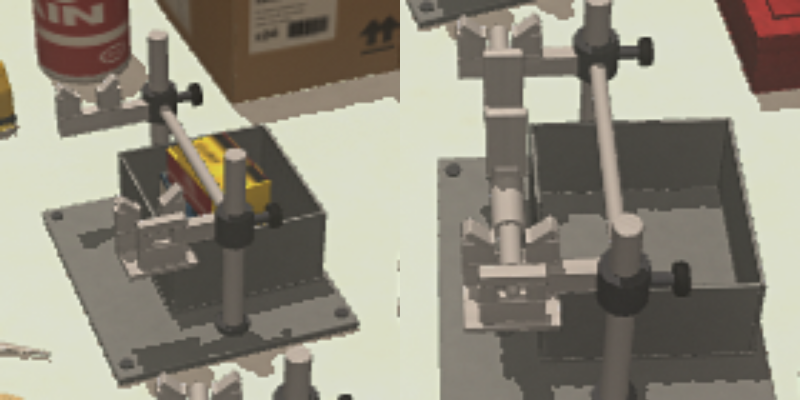

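```bash
cat > fit.py <<'E'
from h import *
def fit(w,guess):
    "posts -> origin xy, yaw"
    w=w[np.isfinite(w).all(1)]; c=[]
    for g in guess:
        k=(np.hypot(w[:,0]-g[0],w[:,1]-g[1])<16)&(abs(w[:,2]-163)<3)
        (x,y),r=cv2.minEnclosingCircle(w[k][:,:2].astype(np.float32)); c.append((x,y)); print('post',round(x,1),round(y,1),'r',round(r,1),k.sum(),w[k][:,:2].mean(0).round(1))
    c=np.array(c); d=c[0]-c[1]; yaw=np.arctan2(-d[0],d[1])
    o=c.mean(0)-58*np.array([np.cos(yaw),np.sin(yaw)]); print('span',np.hypot(*d),'origin',o,'yaw',yaw); return o,yaw
def binframe(w,o,yaw):
    w=w[np.isfinite(w).all(1)]; q=w.copy(); q[:,:2]-=o
    c,s=np.cos(yaw),np.sin(yaw); q[:,:2]=q[:,:2]@np.array([[c,-s],[s,c]]); return q
E
python3 - <<'E'
from fit import *
import pickle
D=pickle.load(open('d.pkl','rb'))
G={'A':[(570,-118),(550,-285)],'B':[(540,253),(570,87)]}
for n in D:
  W=cloud(D[n]).reshape(-1,3)
  for b in G:
    print(n,b); o,yaw=fit(W,G[b]); q=binframe(W,o,yaw)
    k=(abs(q[:,0])<30)&(abs(q[:,1])<115)&(q[:,2]>100)&(q[:,2]<200); q=q[k]
    for nm,lo,hi in(('Lplate',66,90),('Rplate',-86,-66),('keeper',-112,-94),('mid',-60,60)):
        p=q[(q[:,1]>lo)&(q[:,1]<hi)]
        if len(p)>10: print(nm,len(p),np.percentile(p,[2,50,98],axis=0).round(1).tolist())
E
```

```text
scene A
post 573.1 -117.4 r 9.0 43 [ 571.  -118.6]
post 552.3 -285.9 r 8.4 69 [ 551.  -286.5]
span 169.86970756266578 origin [ 505.14571871 -194.55987111] yaw -0.12257195367111545
Lplate 481 [[-25.8, 67.8, 107.6], [-11.4, 78.1, 132.1], [18.1, 86.8, 149.8]]
Rplate 646 [[-25.3, -83.5, 105.4], [-13.9, -75.0, 133.4], [22.6, -66.9, 150.2]]
keeper 743 [[-22.5, -102.2, 102.9], [-1.6, -99.1, 122.7], [20.7, -94.4, 145.7]]
mid 1615 [[-11.1, -54.0, 102.3], [-3.2, 2.6, 140.9], [9.2, 55.2, 184.0]]
scene B
post 540.3 256.3 r 9.0 24 [540.  253.4]
post 570.2 86.6 r 7.4 25 [569.9  85.9]
span 172.25376483008066 origin [498.12858661 161.3970123 ] yaw 0.17404438465087513
Lplate 323 [[-25.6, 73.8, 100.6], [0.6, 78.1, 115.3], [25.4, 86.0, 136.0]]
Rplate 257 [[-24.4, -79.1, 101.4], [-12.1, -75.0, 121.7], [22.5, -67.3, 136.3]]
keeper 240 [[-15.8, -102.6, 100.6], [-0.7, -99.2, 116.4], [18.6, -94.5, 131.7]]
side A
post 571.0 -117.6 r 8.1 53 [ 570.8 -118.3]
post 551.2 -285.0 r 7.9 80 [ 550.8 -286. ]
span 168.53717948157353 origin [ 503.47909211 -194.52050705] yaw -0.11756409767472102
Lplate 442 [[-24.1, 75.1, 107.0], [-0.3, 77.8, 133.6], [28.4, 86.7, 149.9]]
Rplate 618 [[-24.1, -84.3, 105.0], [2.3, -75.5, 133.5], [27.9, -67.0, 149.8]]
keeper 565 [[-21.9, -102.0, 102.4], [0.1, -99.4, 122.2], [21.7, -94.5, 145.1]]
mid 864 [[-10.4, -58.3, 131.6], [0.2, -26.1, 156.2], [10.5, 20.2, 184.4]]
side B
post 538.3 254.4 r 8.2 25 [538.9 253.6]
post 569.7 88.2 r 8.2 37 [569.2  87.2]
span 169.12336720330833 origin [497.01927689 160.52802171] yaw 0.18715651774830389
Lplate 286 [[-24.1, 74.5, 100.5], [1.5, 78.8, 114.5], [27.9, 87.8, 134.9]]
Rplate 227 [[-25.0, -82.3, 100.9], [-10.7, -74.5, 122.2], [27.7, -67.3, 136.4]]
keeper 216 [[-16.6, -101.9, 100.7], [-1.1, -98.7, 116.7], [15.7, -94.5, 132.1]]
```

```bash
cat >> h.py <<'E'
def rel(p,yaw,ref=None):
    "shift (cm) and turn, tool axes, from measured pose (or ref pos,rpy) to p, yaw"
    s=ctrl.read_state(); pos,rpy=(s['eef_pos'],s['tool_rot']) if ref is None else ref
    R0=R.from_euler('xyz',rpy); R1=R.from_euler('xyz',[np.pi,0,yaw])
    print('shift cm',(R0.inv().apply(np.array(p)-pos)/10).round(2),'turn',(R0.inv()*R1).as_rotvec().round(3))
def binpt(o,yaw,x,y,z): return np.array([o[0]+x*np.cos(yaw)-y*np.sin(yaw),o[1]+x*np.sin(yaw)+y*np.cos(yaw),z])
E
python3 - <<'E'
from fit import *
import pickle
D=pickle.load(open('d.pkl','rb'))
rel([504,-195,290],np.pi-.12)
W=cloud(D['side']); c=W[(W[...,0]>50)&(W[...,0]<400)&(W[...,1]<-50)&(W[...,1]>-450)]
print('cabinet',np.percentile(c[c[:,2]>100],[1,50,99],axis=0))
q=binframe(W.reshape(-1,3),[504,-194.7],-.12); k=(q[:,2]>165)&(q[:,2]<190)&(abs(q[:,0])<25)&(abs(q[:,1])<60); t=q[k]
t=t[np.argsort(t[:,1])]; print(np.histogram(t[:,1],bins=np.arange(-60,61,3)))
print(np.percentile(t[t[:,2]>180],[2,50,98],axis=0))
E
```

```text
shift cm [-54.04 -64.49  -5.84] turn [-0.002 -0.    -0.258]
cabinet [[ 112.20731891 -447.99405939  112.15667098]
 [ 225.02126788 -337.09328704  261.43771707]
 [ 303.26638822 -173.38380142  288.97897949]]
(array([  0,   0,   0,   0,   0,   0,   0,   0,   0,   0,  33, 114,  12,
         0,   0,   0,   0,   0,   0,   0,   0,   0,   0,   0,   0,  87,
        52,  12,   0,   0,   0,   0,   0,   0,   0,   0,   0,   0,   0,
         0]), array([-60, -57, -54, -51, -48, -45, -42, -39, -36, -33, -30, -27, -24,
       -21, -18, -15, -12,  -9,  -6,  -3,   0,   3,   6,   9,  12,  15,
        18,  21,  24,  27,  30,  33,  36,  39,  42,  45,  48,  51,  54,
        57,  60]))
[[-10.63552574 -27.97542506 180.10346665]
 [ -0.20668214 -23.24031001 182.75961606]
 [  9.87987574  22.6957555  185.25279164]]
```

step_arm(commands=[-2,-2,-4,0,0,0,1,-6,-6,-7,0,0,-0.02,1,-10,-10,-9,0,0,-0.05,1,-14,-14,-10,0,0,-0.08,1,-17.5,-18,-10,0,0,-0.1,1,-21,-22,-10,0,0,-0.12,1,-24.5,-26,-10,0,0,-0.14,1,-28,-30,-10,0,0,-0.16,1,-31.5,-34,-10,0,0,-0.18,1,-35,-38,-10,0,0,-0.2,1])

```text
clock: 1.1
eef_pos: [408.5, 166.3, 331.2]
tool_rot: [3.141, -0.0, 2.965]
force: [1.0, 0.0, 0.3]
width: 85.1
gripper_force: 0.0
```

Run:
```python
from h import *
s=ctrl.read_state();print(s['eef_pos'],s['tool_rot'],s['qpos'].round(2),s['clock'])
c=-.12
rel(binpt([504,-194.7],c,0,4.5,310),np.pi+c)
```

```text
[408.46327008 166.26959472 331.2424563 ] [ 3.14143931e+00 -4.47332070e-05  2.96484314e+00] [-0.56  0.21  0.14  1.92 -0.03  1.01  0.98] 1.1
shift cm [-15.73 -33.41   2.12] turn [ 0.    -0.    -0.057]
```

step_arm(commands=[-1.7,-3.5,0,0,0,-0.01,1,-3.5,-7.5,0,0,0,-0.02,1,-5.2,-11,0.3,0,0,-0.03,1,-7,-15,0.6,0,0,-0.04,1,-8.8,-19,0.9,0,0,-0.05,1,-10.5,-23,1.2,0,0,-0.057,1,-12.3,-27,1.5,0,0,-0.057,1,-14.2,-30.5,1.8,0,0,-0.057,1,-15.7,-33.4,2,0,0,-0.057,1,-15.7,-33.4,2,0,0,-0.057,1])

```text
clock: 2.1
eef_pos: [503.6, -193.6, 310.5]
tool_rot: [-3.138, -0.0, 3.014]
force: [-0.9, -0.1, -0.8]
width: 85.7
gripper_force: 0.0
```

Run:
```python
from fit import *
import pickle
s=ctrl.read_state();print(s['eef_pos'],s['tool_rot'],s['clock'])
d=snap('wrist','w1.png'); pickle.dump(d,open('w1.pkl','wb'))
W=cloud(d).reshape(-1,3); print(np.linalg.inv(d['world_to_cam'])[:3].round(2).tolist())
W=W[np.isfinite(W).all(1)]
q=binframe(W,[504,-194.7],-.12); k=(q[:,2]>165)&(q[:,2]<190)&(abs(q[:,0])<25)&(abs(q[:,1])<60); t=q[k]
for sg in(1,-1):
    a=t[t[:,1]*sg>0]; a=a[a[:,2]>180]; 
    if len(a): print(len(a),np.percentile(a,[1,50,99],axis=0).round(1).tolist(),cv2.minAreaRect(a[:,:2].astype(np.float32)))
```

```text
[ 503.59482345 -193.60846652  310.54298565] [-3.13819753e+00 -3.06860967e-04  3.01363348e+00] 2.1
[[0.13, 0.95, 0.29, 429.57], [0.99, -0.12, -0.04, -183.69], [-0.0, 0.29, -0.96, 452.81]]
291 [[-10.5, 17.7, 180.1], [-0.2, 20.6, 183.2], [10.5, 23.5, 184.8]] ((0.2253427505493164, 20.521039962768555), (22.23448371887207, 5.879012107849121), 0.6555010676383972)
301 [[-10.4, -26.2, 180.4], [-0.1, -23.1, 183.2], [10.6, -20.3, 184.9]] ((0.06737899780273438, -23.254884719848633), (5.964078903198242, 21.74128532409668), 89.31884765625)
```

View pics/w1.png

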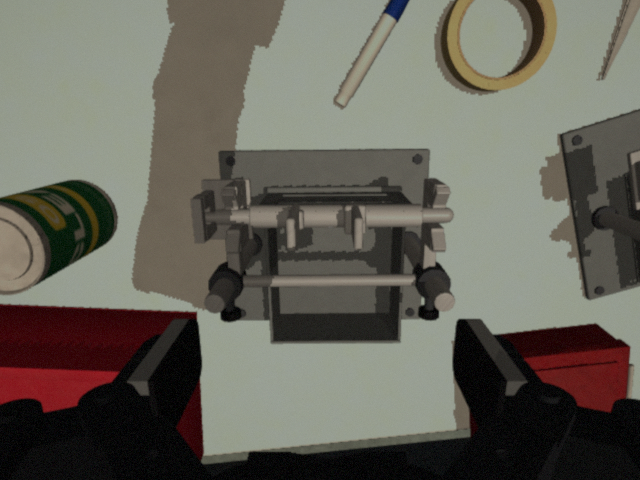

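```bash
cat >> fit.py <<'E'
def plates(q,top):
    for nm,lo,hi,t in(('L',62,100,top),('R',-90,-60,top),('K',-118,-92,top-6)):
        p=q[(q[:,1]>lo)&(q[:,1]<hi)&(abs(q[:,0])<34)&(abs(q[:,2]-t)<4)]
        if len(p)>5: print(nm,len(p),np.percentile(p,[2,50,98],axis=0).round(1).tolist())
E
python3 - <<'E'
from fit import *
import pickle
W=cloud(pickle.load(open('w1.pkl','rb'))).reshape(-1,3)
q=binframe(W,[504,-194.7],-.12); plates(q,150)
b=q[(abs(q[:,1])<65)&(abs(q[:,0])<25)&(q[:,2]>134)&(q[:,2]<142)]; print(np.percentile(b,[1,50,99],axis=0).round(1).tolist())
j=q[(abs(q[:,0])<6)&(q[:,2]>131)&(q[:,2]<139)&(abs(q[:,1])>60)]; print(np.percentile(j,[.5,50,99.5],axis=0).round(1).tolist())
rel(binpt([504,-194.7],-.12,0.2,6.5,210),np.pi-.12)
E
```

```text
L 329 [[-24.1, 77.5, 146.1], [-16.2, 82.2, 148.2], [24.1, 87.1, 150.8]]
R 315 [[-23.6, -74.9, 146.1], [-15.7, -70.0, 148.4], [24.0, -65.4, 151.0]]
K 439 [[-16.1, -99.1, 142.3], [-0.3, -95.6, 144.3], [16.6, -92.2, 145.6]]
[[-10.4, -62.9, 134.2], [-0.9, -0.3, 137.5], [7.8, 64.0, 140.4]]
[[-5.7, -92.3, 131.1], [-0.5, 61.7, 135.0], [5.7, 95.0, 138.8]]
shift cm [-0.15  0.25 10.05] turn [-0.001 -0.001 -0.005]
```

step_arm(commands=[-0.1,0.2,2.5,0,0,-0.005,0.85,-0.15,0.25,6,0,0,-0.005,0.85,-0.15,0.25,10,0,0,-0.005,0.85,-0.15,0.25,10,0,0,-0.005,0.85,-0.15,0.25,10,0,0,-0.005,0.85])

```text
clock: 2.65
eef_pos: [505.5, -185.0, 211.6]
tool_rot: [3.141, -0.001, 3.027]
force: [0.6, -0.0, 0.7]
width: 72.9
gripper_force: 0.0
```

Run:
```python
from fit import *
s=ctrl.read_state();print(s['eef_pos'],s['tool_rot'],s['clock'])
rel(binpt([504,-194.7],-.12,0.2,6.5,146),np.pi-.12)
d=snap('wrist','w2.png'); q=binframe(cloud(d).reshape(-1,3),[504,-194.7],-.12)
k=(q[:,2]>181)&(q[:,2]<190)&(abs(q[:,0])<25)&(abs(q[:,1])<60); t=q[k]
for sg in(1,-1):
    a=t[t[:,1]*sg>0]
    if len(a)>5: print(len(a),np.percentile(a,[1,50,99],axis=0).round(1).tolist())
```

```text
[ 505.52192844 -184.95116708  211.56227592] [ 3.14101082e+00 -1.20352514e-03  3.02686406e+00] 2.65
shift cm [ 0.01 -0.34  6.56] turn [ 0.001 -0.001  0.005]
635 [[-10.7, 17.8, 181.4], [-1.1, 20.7, 183.3], [9.9, 23.7, 184.7]]
651 [[-10.6, -26.1, 181.2], [-0.6, -22.8, 183.3], [10.3, -20.2, 184.9]]
```

View pics/w2.png

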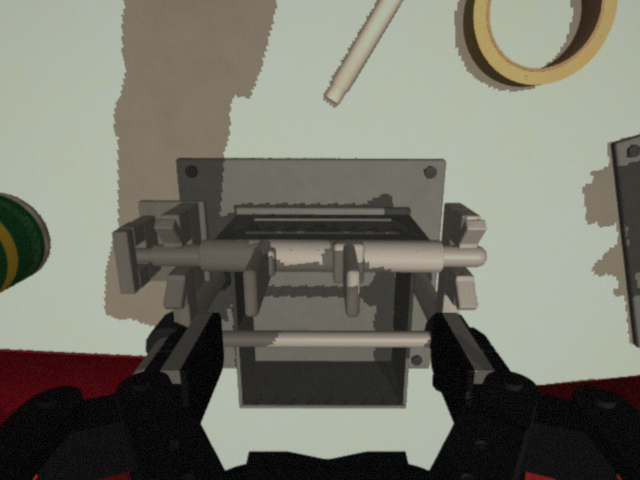

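step_arm(commands=[0,-0.1,1.5,0,0,0.002,0.85,0,-0.25,3,0,0,0.004,0.85,0,-0.3,3.5,0,0,0.004,0.85,0,-0.3,3.5,0,0,0.004,0.85,0,-0.3,3.5,0,0,0.004,0.85])

```text
clock: 3.2
eef_pos: [506.2, -189.1, 177.6]
tool_rot: [-3.141, 0.002, 3.022]
force: [1.0, 0.2, 0.8]
width: 72.5
gripper_force: 0.0
```

Run:
```python
from fit import *
for i in range(2):
  s=ctrl.read_state();print(s['eef_pos'],s['tool_rot'],s['clock'],s['width'],s['force'])
  rel(binpt([504,-194.7],-.12,0,6.6,146),np.pi-.12)
  if i<1: snap('wrist')
```

```text
[ 506.16574683 -189.08517352  177.58415764] [-3.14128207e+00  2.26138026e-03  3.02193277e+00] 3.2 72.50102900617345 [1.01234435 0.24084868 0.80009262]
shift cm [0.15 0.08 3.16] turn [-0.     0.002  0.   ]
[ 506.12161263 -189.07151725  177.49878658] [-3.14128621e+00  2.21412192e-03  3.02195493e+00] 3.25 72.56570402410212 [-0.04065776  0.07902307  0.03313142]
shift cm [0.15 0.08 3.15] turn [-0.     0.002  0.   ]
```

step_arm(commands=[0.1,0.08,0.8,0,0,0,0.85,0.15,0.08,1.6,0,0,0,0.85,0.15,0.08,2.4,0,0,0,0.85,0.15,0.08,3.1,0,0,0,0.85,0.15,0.08,3.1,0,0,0,0.85,0.15,0.08,3.1,0,0,0,0.85,0.15,0.08,3.1,0,0,0,0.85])

```text
clock: 3.95
eef_pos: [504.1, -188.1, 145.4]
tool_rot: [-3.141, 0.0, 3.022]
force: [-0.2, -0.2, 0.1]
width: 72.6
gripper_force: 0.0
```

Run:
```python
from fit import *
s=ctrl.read_state();print(s['eef_pos'],s['tool_rot'],s['clock'],s['width'],s['force'])
rel(binpt([504,-194.7],-.12,0,6.6,145),np.pi-.12)
```

```text
[ 504.09175844 -188.07000154  145.38977411] [-3.14147574e+00  4.04738648e-04  3.02160588e+00] 3.95 72.56991780830882 [-0.15915713 -0.20788259  0.14087638]
shift cm [-0.07  0.    0.04] turn [-0.  0.  0.]
```

step_arm(commands=[0,0,0,0,0,0,0.81,0,0,0,0,0,0,0.78,0,0,-0.03,0,0,0,0.75,0,0,-0.08,0,0,0,0.72,0,0,-0.13,0,0,0,0.69,0,0,-0.16,0,0,0,0.66,0,0,-0.2,0,0,0,0.64,0,0,-0.2,0,0,0,0.64])

```text
clock: 4.75
eef_pos: [503.9, -188.1, 147.3]
tool_rot: [-3.141, 0.0, 3.022]
force: [-0.6, -2.8, 0.6]
width: 54.8
gripper_force: 1.0
```

step_arm(commands=[0,0,-0.03,0,0,0,0.61,0,0,-0.06,0,0,0,0.58,0,0,-0.09,0,0,0,0.55,0,0,-0.12,0,0,0,0.52,0,0,-0.15,0,0,0,0.49,0,0,-0.17,0,0,0,0.46,0,0,-0.18,0,0,0,0.44,0,0,-0.18,0,0,0,0.44])

```text
clock: 5.55
eef_pos: [504.5, -185.4, 149.5]
tool_rot: [3.138, 0.0, 3.024]
force: [-0.5, 3.8, 7.8]
width: 38.2
gripper_force: 9.2
```

step_arm(commands=[0,0,-0.1,0,0,0,0.44,0,0,-0.15,0,0,0,0.42,0,0,-0.15,0,0,0,0.4,0,0,-0.15,0,0,0,0.38,0,0,-0.15,0,0,0,0.36])

```text
clock: 6.05
eef_pos: [503.6, -187.7, 150.6]
tool_rot: [3.141, -0.001, 3.022]
force: [-1.0, 1.8, 2.1]
width: 32.6
gripper_force: 59.2
```

step_arm(commands=[0,0,-0.1,0,0,0,0.3,0,0,-0.2,0,0,0,0.3,0,0,-0.35,0,0,0,0.3,0,0,-0.5,0,0,0,0.3,0,0,-0.7,0,0,0,0.3,0,0,-0.7,0,0,0,0.3])

```text
clock: 6.65
eef_pos: [504.1, -188.1, 157.8]
tool_rot: [-3.141, 0.001, 3.022]
force: [1.1, 0.1, -3.4]
width: 32.8
gripper_force: 59.7
```

step_arm(commands=[0,0,-1,0,0,0,0.3,0,0,-2,0,0,0,0.3,0,0,-3,0,0,0,0.3,0,0,-4.5,0,0,0,0.3,0,0,-6.5,0,0,0,0.3,0,0,-9,0,0,0,0.3,0,0,-11.5,0,0,0,0.3,0,0,-14,0,0,0,0.3,0,0,-16,0,0,0,0.3,0,0,-16,0,0,0,0.3])

```text
clock: 7.65
eef_pos: [505.5, -188.8, 321.1]
tool_rot: [-3.14, 0.007, 3.022]
force: [1.5, -0.7, -3.2]
width: 32.3
gripper_force: 60.1
```

Run:
```python
from fit import *
s=ctrl.read_state();print(s['eef_pos'],s['tool_rot'],s['clock'],s['width'],s['force'],s['qpos'])
d=snap('wrist','w3.png'); q=binframe(cloud(d).reshape(-1,3),s['eef_pos'][:2],-.12); q[:,2]-=s['eef_pos'][2]
# door in tool-centred frame: barrel & journals
b=q[(abs(q[:,1])<120)&(abs(q[:,0])<12)&(q[:,2]<5)&(q[:,2]>-40)]
print(np.percentile(b,[.5,50,99.5],axis=0).round(1).tolist())
for lo,hi in((-120,-70),(-65,-35),(35,63),(70,95)):
    p=b[(b[:,1]>lo)&(b[:,1]<hi)]; 
    if len(p): print(lo,len(p),np.percentile(p,[1,50,99],axis=0).round(1).tolist())
B=.18
rel(binpt([497.5,160.8],B,0,6.5,315),np.pi+B)
```

```text
[ 505.46462121 -188.77325919  321.0700963 ] [-3.14038916  0.00697053  3.02161622] 7.65 32.28270051413632 [ 1.52211637 -0.73200328 -3.23615033] [ 0.08988268  0.38311436  0.30866598  1.71510659 -0.13150517  1.05649357
  1.89241116]
[[-10.2, -90.1, -39.7], [-2.6, -0.4, -14.3], [9.2, 85.8, 4.1]]
-120 1566 [[-4.9, -91.0, -23.4], [-1.0, -80.7, -16.2], [6.3, -70.3, -14.2]]
-65 3363 [[-7.6, -64.4, -39.5], [-1.9, -49.8, -13.8], [8.4, -35.4, -11.2]]
35 3236 [[-7.8, 35.3, -39.4], [-2.1, 49.1, -13.4], [8.4, 62.7, -10.8]]
70 1243 [[-5.0, 70.2, -22.5], [-1.3, 78.3, -15.6], [5.9, 87.7, -13.5]]
shift cm [ 5.06 35.19  0.37] turn [-0.001  0.003 -0.3  ]
```

View pics/w3.png

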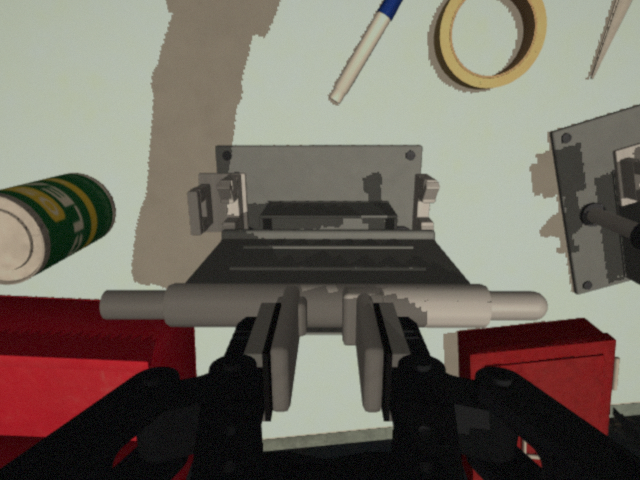

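step_arm(commands=[0.3,2,0,0,0,-0.02,0.3,0.8,5.5,0,0,0,-0.05,0.3,1.4,9.5,0,0,0,-0.09,0.3,2,14,0,0,0,-0.13,0.3,2.7,18.5,0,0,0,-0.17,0.3,3.4,23,0,0,0,-0.21,0.3,4,27.5,0,0,0,-0.25,0.3,4.6,31.5,0,0,0,-0.28,0.3,4.9,34,0,0,0,-0.3,0.3,5,35.2,0.2,0,0.003,-0.3,0.3])

```text
clock: 8.7
eef_pos: [495.0, 170.7, 314.3]
tool_rot: [3.14, -0.005, -2.957]
force: [0.2, 0.1, -2.9]
width: 32.6
gripper_force: 60.3
```

step_arm(commands=[0,0,0,0,0,0,0.3,0,0,0,0,0,0,0.3])

```text
clock: 8.9
eef_pos: [496.2, 165.3, 314.8]
tool_rot: [-3.14, -0.005, -2.964]
force: [0.6, -1.4, -3.0]
width: 32.9
gripper_force: 60.3
```

Run:
```python
from fit import *
import pickle
s=ctrl.read_state();print(s['eef_pos'],s['tool_rot'],s['clock'],s['width'],s['force'])
d=snap('wrist','w4.png'); pickle.dump(d,open('w4.pkl','wb'))
o=[497.5,160.8];B=.18
q=binframe(cloud(d).reshape(-1,3),o,B)
for t in(134,137,140): print(t); plates(q,t)
# yaw: line through L and R plate/ keeper faces: front faces
for nm,lo,hi in(('L',72,92),('R',-80,-60),('K',-102,-90)):
    p=q[(q[:,1]>lo)&(q[:,1]<hi)&(abs(q[:,0])<30)&(q[:,2]>125)&(q[:,2]<145)]
    if len(p)>20: print(nm,cv2.minAreaRect(p[:,:2].astype(np.float32)),np.percentile(p[:,2],[50,90,99]))
rel(binpt(o,B,0,6.5,250),np.pi+B)
```

```text
[496.21146042 165.3496033  314.82440723] [-3.14014618 -0.00463885 -2.96373149] 8.9 32.90285380100258 [ 0.60377321 -1.36634654 -3.00423312]
134
L 184 [[-23.2, 77.5, 130.5], [-19.1, 82.1, 134.0], [-12.8, 87.1, 136.5]]
R 178 [[-22.5, -74.9, 130.4], [-18.3, -69.6, 134.2], [-12.5, -65.4, 137.1]]
K 399 [[-15.1, -98.9, 127.9], [0.6, -95.4, 130.3], [18.0, -92.1, 131.6]]
137
L 116 [[-23.2, 77.6, 133.1], [-19.9, 82.4, 134.9], [-16.4, 87.1, 136.6]]
R 127 [[-22.6, -74.9, 133.1], [-19.3, -70.0, 134.8], [-14.9, -65.5, 137.1]]
K 396 [[-15.0, -98.9, 128.9], [1.0, -95.4, 130.3], [18.0, -92.1, 131.7]]
140
L 13 [[-21.3, 78.1, 136.1], [-19.9, 81.5, 136.4], [-19.2, 86.6, 137.4]]
R 27 [[-20.8, -74.4, 136.0], [-19.4, -70.0, 136.7], [-17.8, -65.7, 137.3]]
K 269 [[-14.4, -98.7, 130.1], [1.1, -95.4, 130.6], [17.8, -92.2, 131.8]]
L ((-6.049861907958984, 82.53688049316406), (36.366363525390625, 10.340208053588867), 0.24098137021064758) [129.17733471 135.31650698 136.54404246]
R ((-5.798173904418945, -70.2615966796875), (10.156943321228027, 35.857322692871094), 89.86873626708984) [129.73123854 135.43315593 137.05752424]
K ((1.615656852722168, -95.1634292602539), (33.96666717529297, 8.38060474395752), 0.25558269023895264) [130.17259376 131.09206171 131.81931393]
shift cm [-0.06  0.22  6.51] turn [-0.001 -0.004 -0.003]
```

View pics/w4.png

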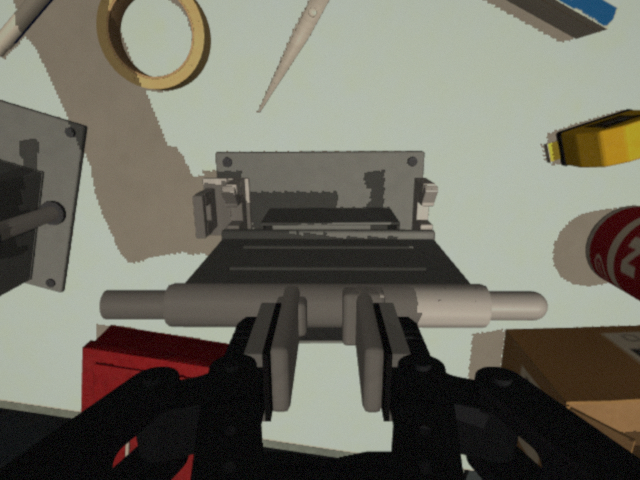

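step_arm(commands=[-0.05,0.1,1.5,0,0,0,0.3,-0.15,0.2,3.5,0,-0.002,-0.002,0.3,-0.15,0.2,5.5,0,-0.004,-0.003,0.3,-0.15,0.2,6.5,0,-0.004,-0.003,0.3,-0.15,0.2,6.5,0,-0.004,-0.003,0.3,-0.15,0.2,6.5,0,-0.004,-0.003,0.3])

```text
clock: 9.55
eef_pos: [497.9, 169.1, 251.1]
tool_rot: [3.141, 0.002, -2.96]
force: [0.0, -0.2, -3.6]
width: 32.8
gripper_force: 60.3
```

Run:
```python
from fit import *
s=ctrl.read_state();print(s['eef_pos'],s['tool_rot'],s['clock'],s['width'],s['force'])
rel(binpt([497.5,160.8],.18,0.7,7,165),np.pi+.18)
```

```text
[497.89408135 169.05045919 251.13820577] [ 3.14130701e+00  1.93629473e-03 -2.95988432e+00] 9.55 32.77872095187618 [ 1.26492950e-04 -1.54987508e-01 -3.64709182e+00]
shift cm [ 0.13 -0.11  8.61] turn [0.    0.002 0.002]
```

step_arm(commands=[0.05,-0.05,1.5,0,0,0,0.3,0.1,-0.1,3.5,0,0.002,0.002,0.3,0.13,-0.1,5.5,0,0.002,0.002,0.3,0.13,-0.1,7.3,0,0.002,0.002,0.3,0.13,-0.1,8.3,0,0.002,0.002,0.3,0.13,-0.1,8.6,0,0.002,0.002,0.3,0.13,-0.1,8.6,0,0.002,0.002,0.3,0.13,-0.1,8.6,0,0.002,0.002,0.3])

```text
clock: 10.35
eef_pos: [497.0, 168.8, 165.5]
tool_rot: [3.141, 0.001, -2.961]
force: [0.7, -0.7, -2.3]
width: 32.7
gripper_force: 60.4
```

Run:
```python
from fit import *
import pickle
s=ctrl.read_state();print(s['eef_pos'],s['tool_rot'],s['clock'],s['width'],s['force'])
o=[497.5,160.8];yaw=.18
rel(binpt(o,yaw,0.7,7,150),np.pi+yaw)
d=snap('wrist','w5.png'); q=binframe(cloud(d).reshape(-1,3),o,yaw)
plates(q,136)
j=q[(abs(q[:,1])>64)&(abs(q[:,1])<105)&(abs(q[:,0])<14)&(q[:,2]>139)&(q[:,2]<160)]
for sg in(1,-1):
    p=j[j[:,1]*sg>0]; print(len(p),np.percentile(p,[1,50,99],axis=0).round(1).tolist())
```

```text
[497.01779853 168.82922358 165.476056  ] [ 3.14078080e+00  9.00062048e-04 -2.96057890e+00] 10.35 32.66827565309416 [ 0.74611784 -0.70799011 -2.31757799]
shift cm [ 0.03 -0.1   1.55] turn [0.001 0.001 0.001]
L 839 [[-23.3, 77.7, 132.2], [-16.3, 82.4, 134.4], [24.2, 87.3, 136.6]]
R 892 [[-22.8, -74.5, 132.1], [-15.1, -69.4, 134.4], [25.1, -64.9, 136.7]]
K 997 [[-15.5, -98.8, 128.0], [-1.7, -95.5, 130.3], [17.6, -92.2, 131.6]]
2502 [[-6.9, 64.3, 142.8], [-0.8, 78.1, 150.4], [8.4, 95.4, 154.5]]
1416 [[-4.0, -83.0, 142.2], [-0.2, -73.5, 149.0], [7.2, -64.2, 151.1]]
```

View pics/w5.png

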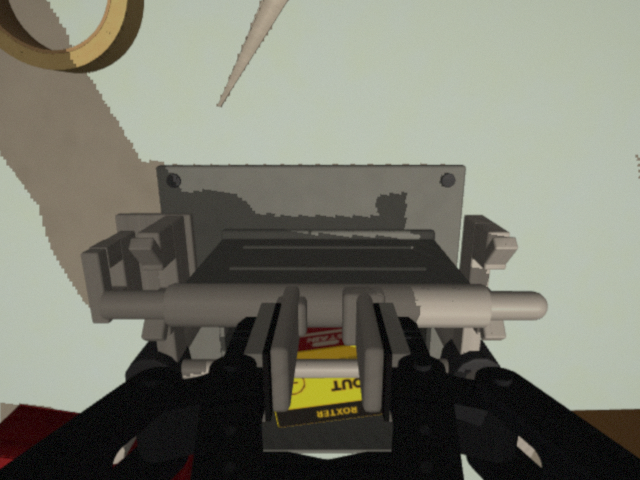

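step_arm(commands=[0.03,-0.05,0.3,0,0,0,0.3,0.03,-0.05,0.6,0,0,0,0.3,0.03,-0.05,0.9,0,0,0,0.3,0.03,-0.05,1.2,0,0,0,0.3,0.03,-0.05,1.5,0,0,0,0.3,0.03,-0.05,1.5,0,0,0,0.3])

```text
clock: 11.0
eef_pos: [495.6, 167.9, 149.0]
tool_rot: [3.141, -0.002, -2.96]
force: [0.3, 0.0, -2.6]
width: 32.8
gripper_force: 60.4
```

step_arm(commands=[0,0,0.15,0,0,0,0.3,0,0,0.3,0,0,0,0.3,0,0,0.45,0,0,0,0.3,0,0,0.6,0,0,0,0.3,0,0,0.75,0,0,0,0.3,0,0,0.75,0,0,0,0.3])

```text
clock: 11.6
eef_pos: [495.8, 168.0, 141.8]
tool_rot: [3.141, -0.001, -2.96]
force: [-0.9, -0.6, -2.4]
width: 32.7
gripper_force: 60.4
```

step_arm(commands=[0,0,0.08,0,0,0,0.3,0,0,0.16,0,0,0,0.3,0,0,0.24,0,0,0,0.3,0,0,0.3,0,0,0,0.3,0,0,0.3,0,0,0,0.3])

```text
clock: 12.1
eef_pos: [495.9, 168.0, 139.0]
tool_rot: [3.141, -0.001, -2.96]
force: [-0.6, -0.0, -2.8]
width: 32.5
gripper_force: 60.4
```

step_arm(commands=[0,0,0.05,0,0,0,0.3,0,0,0.1,0,0,0,0.3,0,0,0.1,0,0,0,0.3,0,0,0.1,0,0,0,0.3])

```text
clock: 12.5
eef_pos: [496.0, 168.1, 138.0]
tool_rot: [3.141, -0.001, -2.96]
force: [-0.1, 0.7, -1.8]
width: 32.3
gripper_force: 60.4
```

step_arm(commands=[0,0,0.05,0,0,0,0.3,0,0,0.1,0,0,0,0.3,0,0,0.1,0,0,0,0.3,0,0,0.1,0,0,0,0.3])

```text
clock: 12.9
eef_pos: [496.0, 168.1, 137.1]
tool_rot: [3.141, -0.001, -2.96]
force: [-0.0, 1.1, -2.1]
width: 32.6
gripper_force: 60.5
```

step_arm(commands=[0,0,0.05,0,0,0,0.3,0,0,0.1,0,0,0,0.3,0,0,0.1,0,0,0,0.3,0,0,0.1,0,0,0,0.3])

```text
clock: 13.3
eef_pos: [496.2, 168.3, 136.5]
tool_rot: [3.141, -0.0, -2.96]
force: [-1.1, 0.5, 5.5]
width: 32.5
gripper_force: 64.8
```

Run:
```python
from fit import *
s=ctrl.read_state();print(s['eef_pos'],s['tool_rot'],s['force'],s['torque'])
c,n=np.cos(.18),np.sin(.18);t=s['torque'];print('bin tx,ty',t[0]*c+t[1]*n,-t[0]*n+t[1]*c)
o=[497.5,160.8];yaw=.18
d=snap('wrist'); q=binframe(cloud(d).reshape(-1,3),o,yaw)
for lo,hi in((-55,-35),(35,45),(50,60),(-64,-55),(88,93)):
    p=q[(q[:,1]>lo+6.5)&(q[:,1]<hi+6.5)&(abs(q[:,0])<3)&(q[:,2]>115)&(q[:,2]<135)]
    if len(p): print(lo,len(p),np.percentile(p[:,2],[50,95]))
s=ctrl.read_state();print(s['force'],s['torque'])
```

```text
[496.16657837 168.25386252 136.49989866] [ 3.14088856e+00 -3.19120085e-04 -2.96034071e+00] [-1.12600252  0.46589552  5.4534979 ] [-0.46640836  0.29050695 -0.10823205]
bin tx,ty -0.40686358610157713 0.3693143174543614
-55 747 [124.18276055 125.24794571]
35 370 [124.37059961 125.43886427]
50 368 [124.56741623 125.58836181]
-64 317 [124.09352218 125.09567053]
88 31 [119.56198522 120.95673874]
[-1.99284891 -0.74007329  5.18255632] [-0.43704916  0.2478002  -0.10367771]
```

step_arm(commands=[0,0,0.02,0.003,0,0,0.3,0,0,0.03,0.006,0,0,0.3,0,0,0.03,0.006,0,0,0.3])

```text
clock: 13.65
eef_pos: [496.2, 168.3, 136.3]
tool_rot: [-3.136, -0.0, -2.961]
force: [-1.8, 0.0, 7.4]
width: 32.9
gripper_force: 62.6
```

```bash
cat > st.py <<'E'
from fit import *
s=ctrl.read_state();print(s['eef_pos'],s['tool_rot'],s['force'],s['torque'],s['clock'])
c,n=np.cos(.18),np.sin(.18);t=s['torque'];print('bin tx,ty',t[0]*c+t[1]*n,-t[0]*n+t[1]*c)
E
python3 st.py
```

```text
[496.15839213 168.28516607 136.34385521] [-3.13639315e+00 -3.26881757e-04 -2.96062982e+00] [-1.80695492  0.03124066  7.35281381] [-0.07629326  0.43590372 -0.1101075 ] 13.65
bin tx,ty 0.002979015469605245 0.4425198710107232
```

step_arm(commands=[0,0,0,0,0,0,0.38,0,-0.05,0.02,0,0,0,0.41,0,-0.15,0.04,0,0,0,0.43,0,-0.25,0.06,0,0,0,0.45,0,-0.35,0.08,0,0,0,0.47,0,-0.45,0.1,0,0,0,0.49,0,-0.45,0.1,0,0,0,0.49])

```text
clock: 14.35
eef_pos: [497.1, 165.0, 135.0]
tool_rot: [-3.138, 0.0, -2.96]
force: [-0.3, 4.8, 5.2]
width: 42.0
gripper_force: 8.9
```

```bash
python3 st.py
```

```text
[497.12795526 164.98283473 135.01778877] [-3.13773872e+00  2.74510842e-04 -2.95973994e+00] [-0.3409895   4.76880359  5.21041434] [1.26241189 0.29636604 0.07429252] 14.35
bin tx,ty 1.2950742609248047 0.06556880114699276
```

step_arm(commands=[0,0,0.02,0,0,0,0.52,0,-0.05,0.03,0,0,0,0.55,0,-0.1,0.05,0,0,0,0.58,0,-0.1,0.05,0,0,0,0.61,0,-0.1,0.05,0,0,0,0.64,0,-0.1,0.05,0,0,0,0.66,0,-0.1,0.05,0,0,0,0.66])

```text
clock: 15.05
eef_pos: [496.9, 162.3, 134.1]
tool_rot: [-3.136, -0.001, -2.961]
force: [0.0, 0.1, 0.4]
width: 56.3
gripper_force: 0.0
```

Run:
```python
import st
from fit import *
d=snap('wrist','w6.png'); q=binframe(cloud(d).reshape(-1,3),[497.5,160.8],.18)
k=(q[:,2]>166)&(q[:,2]<176)&(abs(q[:,0])<14)&(abs(q[:,1]-6.5)<30); t=q[k]
print(np.histogram(t[:,1],bins=np.arange(-40,45,2.5)))
```

```text
[496.86220112 162.28122634 134.14146172] [-3.13565743e+00 -1.39133971e-03 -2.96063217e+00] [0.03044178 0.1206227  0.36553097] [0.01265772 0.0516903  0.00842312] 15.05
bin tx,ty 0.02170731212268151 0.04858907390051854
(array([  0,   0,   0,   0,   0,   0, 126, 574, 674,  46,   0,   0,   0,
         0,   0,   0,   0,   0,   0,   0,   0,   0,   0,   0, 578, 604,
       259, 295, 717, 243, 105,   0,   0]), array([-40. , -37.5, -35. , -32.5, -30. , -27.5, -25. , -22.5, -20. ,
       -17.5, -15. , -12.5, -10. ,  -7.5,  -5. ,  -2.5,   0. ,   2.5,
         5. ,   7.5,  10. ,  12.5,  15. ,  17.5,  20. ,  22.5,  25. ,
        27.5,  30. ,  32.5,  35. ,  37.5,  40. ,  42.5]))
```

View pics/w6.png

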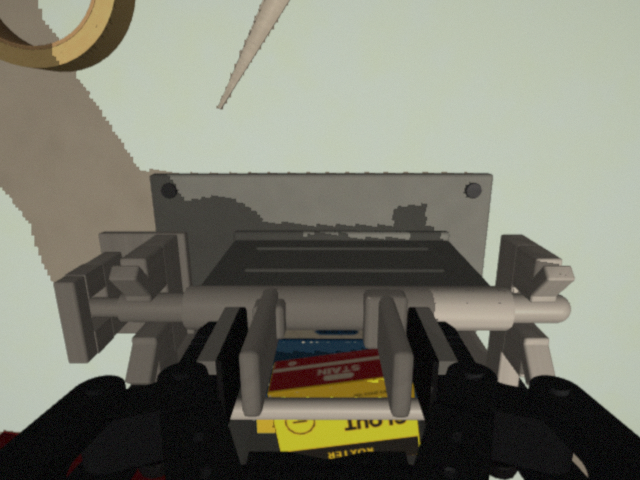

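step_arm(commands=[0,0,0,0,0,0,0.75,0,0,0,0,0,0,0.85,0,0,0,0,0,0,0.85,0,0,-1,0,0,0,0.85,0,0,-2.5,0,0,0,0.85,0,0,-5,0,0,0,0.85,0,0,-9,0,0,0,0.85,0,0,-13,0,0,0,0.85,0,0,-16,0,0,0,0.85,0,0,-16,0,0,0,0.85])

```text
clock: 16.1
eef_pos: [499.6, 164.3, 299.4]
tool_rot: [-3.138, 0.009, -2.961]
force: [0.7, -0.1, -0.3]
width: 72.8
gripper_force: 0.0
```

Run:
```python
import st
from fit import *
d=snap('wrist','w7.png'); q=binframe(cloud(d).reshape(-1,3),[497.5,160.8],.18)
q[:,1]-=6.5
t=q[(q[:,2]>165)&(q[:,2]<176)&(abs(q[:,0])<16)&(abs(q[:,1])<50)]
for sg in(1,-1):
    p=t[t[:,1]*sg>0]; print('tab',np.percentile(p,[1,50,99],axis=0).round(1).tolist())
for lo,hi in((-62,-40),(40,62)):
    p=q[(q[:,1]>lo)&(q[:,1]<hi)&(abs(q[:,0])<3)&(q[:,2]>115)&(q[:,2]<135)]; print('barrel',np.percentile(p[:,2],[50,95]))
p=q[(q[:,1]>-99)&(q[:,1]<-83)&(abs(q[:,0])<6)&(q[:,2]>110)&(q[:,2]<128)]; print('pin/journal',np.percentile(p,[1,50,99],axis=0).round(1).tolist())
h,e=np.histogram(p[:,1],bins=np.arange(-99,-82)); print(h)
i=snap('side')['image'][110:250,250:390]; cv2.imwrite('pics/s7.png',cv2.resize(i,(560,560),interpolation=cv2.INTER_CUBIC)[:,:,::-1])
```

```text
[499.58131426 164.30748322 299.36528253] [-3.13797874  0.00861699 -2.96062009] [ 0.68824595 -0.08647253 -0.32803619] [ 0.04154047 -0.00902752 -0.00394464] 16.1
bin tx,ty 0.03925313622244611 -0.01631863652472787
tab [[-10.3, 13.8, 165.5], [-0.6, 16.6, 169.3], [10.9, 19.8, 171.0]]
tab [[-10.1, -30.1, 165.1], [0.4, -27.0, 169.3], [10.7, -24.1, 171.0]]
barrel [124.20681979 125.55622559]
barrel [124.31764538 125.59006882]
pin/journal [[-5.4, -98.5, 115.0], [-0.2, -91.0, 119.9], [5.6, -83.4, 127.2]]
[17 35 16 13 12 10 17 12 14 13  7 18 23 21 17 17]
```

View pics/w7.png

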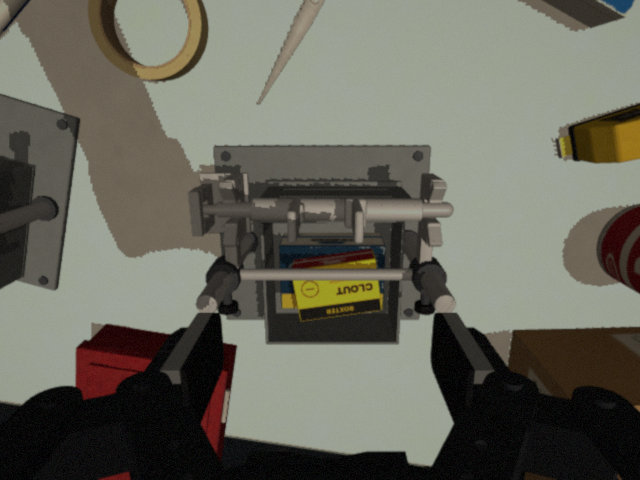

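```bash
python3 -c "
from cell import ctrl
print(ctrl.finish_job())"
```

```text
the job is handed in; nothing more can be done
None
```

The door now hangs on the stocked bin by itself, level, with both journals on the slot floors and the pin fully out in its keeper; I handed it in at about 16 s, and the hand-in gave no verdict.

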